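# Return the wash bottles to their colour-matched spill dishes

## Robot

A 6-joint arm with a two-finger parallel gripper is mounted at the origin on the work surface. World frame = base frame: x ahead of the robot, y to its left, z up, the work surface at z = 0. Lengths are in mm, angles in rad, forces in N, time in s.
With the tool pointing down it reaches from about 275 to 1000 mm from the base axis. Payload 8.4 kg.
Tool frame: the origin (TCP) lies on the centre line of the jaws, within the pads' length; the fingertips stand r.tip_reach ahead of it and the grasp point (between the pads) lies 11 mm behind it (r.tip_reach is the distance from the TCP to the fingertips, in mm); z points along the fingers, y is the line along which they close (so a half turn about z gives the same grasp; the last joint's range is limited). The gripper opens to 85 mm and grips with 20 to 120 N. Pads are 22 mm wide; open, the fingers measure 114 mm over their backs; the gripper's body (76 mm by 85 mm) begins 54 mm behind the grasp point. The pads swing forward as they close: fully open they stand 13 mm farther back than shut.
Start: joints at [1.304, 0.353, 1.633, -0, 1.155, -0.002], TCP at [163.571, 603.218, 239.281] pointing down, gripper open.
Joint ranges: [-2.63, 2.63], [-0.92, 2.1], [0.06, 2.66], [-1.3, 4.44], [0, 2.69], [-3.02, 3.02]. Speed limits (rad/s): [2.22, 2.22, 2.79, 3.14, 3.14, 3.14].

## Interface

Orientations are given as [roll, pitch, yaw] about the fixed x, y, z axes, in that order (R = Rz(yaw) Ry(pitch) Rx(roll)).
In Python, from rig import r gives the robot as it stands.
- The arm moves only by the tool carry_out, never from a script. Its argument "targets" is a list of rows, each an object with "dp": the shift along the tool's x, y, z in mm, a list of three; "yaw": the turn about the tool's z in degrees. A call has 1 to 12 rows; each row is the pose to reach, as a shift and turn from the pose commanded when the call began, along the tool's axes at that moment; what a row does not reach only later rows make up. A row lasts 1/8 s, in which the tool goes at most 62.5 mm and 10.7 degrees, less where a joint would pass 70% of its speed; a pose out of reach is approached as far as the arm can. A call with a gripper value outside its range is refused whole. "fingers" is the opening, from -1 (shut) to 1 (fully open), so that 0 is half open, set as the call begins (left out, the last holds). The fingers move at their own pace and stop on an object; "grip_force" is the grip in N (left out, the last holds). Time passes only in rows, so rows that repeat a pose let the fingers close. It gives the time, the measured TCP pose, the force, the opening and the grip force at its end, in the units of the state.
- r.sense(): the state, without advancing time (a new reading comes with each control period).
- r.grab_frame(name): name is "scene" or "top"; returns the picture (480x640x3 uint8, red, green, blue); there is no depth.
- r.get_calibration(name): a dict with "fx", "fy", "cx", "cy" (pixels), "rvec" (rotation vector, rad) and "tvec" (3), from world to camera coordinates, as OpenCV has them. Camera axes: x right, y down, z forward; pixel columns grow to the right and rows downward; lengths in mm; the calibration is good to about 2 mm. A picture is of the moment at which its call begins. get_calibration takes no time and is no camera call.
- r.sign_off(): hands the job in; it is judged then, once.
The state is a dict: "clock": time; "qpos": joint angles; "qvel": joint speeds; "joint_efforts": joint torques, N m; "eef_pos": TCP position; "tcp_rot": TCP orientation; "contact_force": force on the tool from outside, world axes, zero at the start; "wrist_torque": the same for the moment, N m; "opening": opening from 0.0 (shut) to 1.0 (fully open); "grasp_force": force on a finger pad.
Only numpy, scipy, OpenCV 4.12 (cv2) and the standard library are available. Lean on these libraries where they do the work, as an engineer would, in place of code of your own. Each camera call takes 0.05 s, during which the arm holds its last target. There are 200 camera calls.

## Task

Put each of the four wash bottles into the spill dish of its own colour, standing flat and upright on the dish's floor; the blue one was left in the red dish, so clear it out before the red bottle goes in. Keep the bottles upright all the way, and leave the glass beaker and the glass flask standing where they are.

Things in the scene. Friction and masses are not known exactly. Their poses are not given: they have to be found in the camera images.
- bottle_red: loose white wash bottle, red cap, spout and band, 0.11-0.23 kg. Body 52 mm across up to 74 mm, shoulder, then the cap to grip: 32 mm across, 92 to 124 mm above the underside. From its top a 6 mm spout, up to 145 mm high, reaches 63 mm out along the bottle's +x: close the fingers along its y. Origin: centre of underside, z up. Starts on the bench, any yaw.
- bottle_yellow: loose white wash bottle, yellow cap, spout and band, 0.11-0.23 kg. Body 52 mm across up to 74 mm, shoulder, then the cap to grip: 32 mm across, 92 to 124 mm above the underside. From its top a 6 mm spout, up to 145 mm high, reaches 63 mm out along the bottle's +x: close the fingers along its y. Origin: centre of underside, z up. Starts on the bench, any yaw.
- bottle_blue: loose white wash bottle, blue cap, spout and band, 0.11-0.23 kg. Body 52 mm across up to 74 mm, shoulder, then the cap to grip: 32 mm across, 92 to 124 mm above the underside. From its top a 6 mm spout, up to 145 mm high, reaches 63 mm out along the bottle's +x: close the fingers along its y. Origin: centre of underside, z up. Starts in the red dish, any yaw.
- bottle_green: loose white wash bottle, green cap, spout and band, 0.11-0.23 kg. Body 52 mm across up to 74 mm, shoulder, then the cap to grip: 32 mm across, 92 to 124 mm above the underside. From its top a 6 mm spout, up to 145 mm high, reaches 63 mm out along the bottle's +x: close the fingers along its y. Origin: centre of underside, z up. Starts on the bench, any yaw.
- dish_red: shallow round red spill dish fixed to the bench, 86 mm outside diameter, 12 mm high, wall 3 mm, so 80 mm inside; its inner floor is 3 mm above the bench. Origin: centre of the underside, on the bench (z = 0).
- dish_yellow: shallow round yellow spill dish fixed to the bench, 86 mm outside diameter, 12 mm high, wall 3 mm, so 80 mm inside; its inner floor is 3 mm above the bench. Origin: centre of the underside, on the bench (z = 0).
- dish_blue: shallow round blue spill dish fixed to the bench, 86 mm outside diameter, 12 mm high, wall 3 mm, so 80 mm inside; its inner floor is 3 mm above the bench. Origin: centre of the underside, on the bench (z = 0).
- dish_green: shallow round green spill dish fixed to the bench, 86 mm outside diameter, 12 mm high, wall 3 mm, so 80 mm inside; its inner floor is 3 mm above the bench. Origin: centre of the underside, on the bench (z = 0).
- beaker: small clear glass beaker, loose, 44 mm in diameter, 52 mm high, standing on the bench. Origin: centre of the underside. To be left alone.
- flask: small clear glass conical flask, loose, 50 mm in diameter at the foot, 72 mm high, standing on the bench. Origin: centre of the underside. To be left alone.
Things that resemble listed ones, but are neither listed nor needed, are in the scene too. Several things have the shape of the dish_yellow; the one meant has the colours described above.

How it is judged:
By the outcome, as a careful person would: the job done as asked, in the order asked, and still so for the second after the job is handed in, with the robot touching nothing.
It also fails if it takes over 109 s, if anything falls off the work surface, if the arm or the gripper's body presses on something with over 40 N, if the wrist force passes 120 N, or if a joint passes its speed limit or range.

## Working session

There is one attempt and no reset: what is moved stays moved. The work goes in short steps, Python scripts to look and compute and a tool call to move; the robot and the scene stay as the last step left them, time stands still between calls to the robot, and variables do not carry over. Pictures are saved under pics/ and viewed, at most 14 in all, crops included, and the job is handed in when it is done.

Besides the shell and the picture viewer there is one more tool, called after "Request:" as a command line: name --argument value ..., lists and objects as JSON in quotes. carry_out: Moves the arm, as the interface text tells. Its arguments: {"type":"object","properties":{"targets":{"type":"array","items":{"type":"object","properties":{"dp":{"type":"array","items":{"type":"number"}},"yaw":{"type":"number"}}}},"fingers":{"type":"number"},"grip_force":{"type":"number"}},"required":["targets"]}

```bash
mkdir -p pics; python3 - <<'E'
from rig import r
import cv2
for n in("scene","top"):
    cv2.imwrite(f"pics/{n}0.png",r.grab_frame(n)[:,:,::-1]); print(r.get_calibration(n))
print(r.sense(),r.tip_reach)
E
```

```text
{'fx': 494.8021436409104, 'fy': 494.8021436409104, 'cx': 316.15669600040604, 'cy': 237.42433508313437, 'rvec': array([ 1.04154807,  2.26053426, -1.22059444]), 'tvec': array([ 373.68085862, -207.2722954 , 1200.26558312])}
{'fx': 562.7562527496615, 'fy': 562.7562527496615, 'cx': 323.5160849054124, 'cy': 233.82224347830288, 'rvec': array([ 2.17874597, -2.11868925,  0.12515396]), 'tvec': array([ -9.68122234, 597.50063097, 881.06154504])}
{'clock': 0.1, 'qpos': array([ 1.30356241e+00,  3.53589916e-01,  1.63405842e+00,  2.33819074e-06,
        1.15520623e+00, -2.42316318e-03]), 'qvel': array([-0.00017293, -0.00167546, -0.00097343,  0.000555  ,  0.00011872,
       -0.00078821]), 'joint_efforts': array([ 1.18269811e-03, -6.06359911e+01, -3.42816961e+01,  1.32723549e-04,
        3.95367388e-03,  1.41432125e-05]), 'eef_pos': array([163.48167376, 602.80568235, 238.63043795]), 'tcp_rot': array([-3.14033075e+00, -5.19577097e-06,  2.87678095e+00]), 'contact_force': array([-0.49054638,  0.96018737, -0.1521888 ]), 'wrist_torque': array([ 0.01157149,  0.02933419, -0.00104145]), 'grasp_force': 0.0, 'opening': 0.9976539572298303} 8.0
```

View pics/scene0.png

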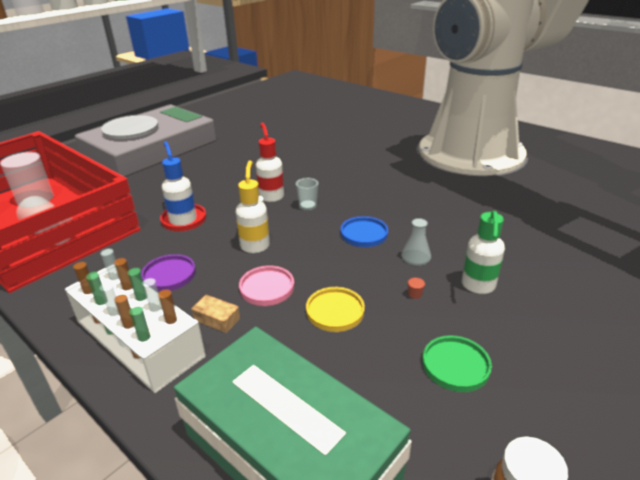

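View pics/top0.png

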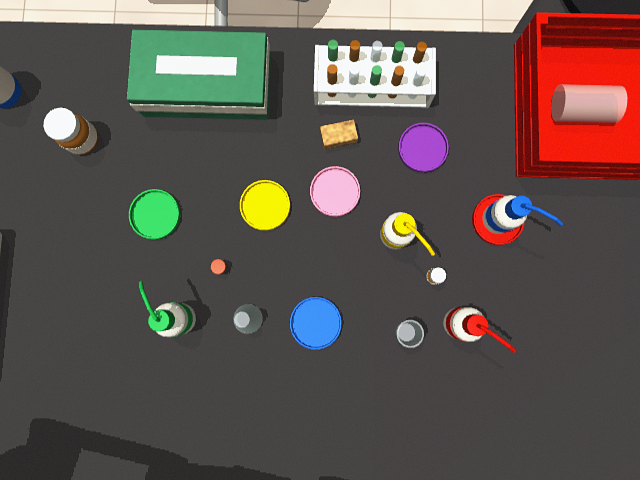

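Both views show four bottles and the dishes. In the top view, the dishes in px are:
- green (154,214)
- blue (316,323)
- red (498,219), with the blue bottle in it
- yellow-shaped candidates: yellow (265,205), pink (335,191) and purple (423,147)

Only (265,205) is actually yellow. I'll check that in an enlarged crop and measure the caps.

```bash
cat > h.py <<'E'
from rig import r
import cv2, numpy as np
def ray(n,uv,z):
    c=r.get_calibration(n); R=cv2.Rodrigues(c['rvec'])[0]; t=c['tvec']
    d=R.T@np.array([(uv[0]-c['cx'])/c['fx'],(uv[1]-c['cy'])/c['fy'],1]); o=-R.T@t
    return (o+d*(z-o[2])/d[2])[:2]
def crop(im,u,v,k=4):
    return cv2.resize(im[v-37:v+38,u-50:u+50],None,fx=k,fy=k,interpolation=cv2.INTER_CUBIC)
E
python3 - <<'E'
from h import *
im=cv2.imread("pics/top0.png")
c=[crop(im,*p) for p in((480,330),(410,235),(520,215),(165,315))]
cv2.imwrite("pics/b.png",np.vstack([np.hstack(c[:2]),np.hstack(c[2:])]))
cv2.imwrite("pics/y.png",cv2.resize(im[120:260,220:460],None,fx=3,fy=3))
for n,p in dict(red=(498,219),yel=(265,205),blue=(316,323),green=(154,214)).items(): print(n,ray("top",p,10).round(1))
for n,p in dict(red=(478,325),yel=(404,225),blue=(520,207),green=(159,321)).items(): print(n,ray("top",p,124).round(1))
# sub-pixel dish fits by hue
hsv=cv2.cvtColor(im,cv2.COLOR_BGR2HSV)
for n,lo,hi,u,v in(("yel",20,35,265,205),("green",50,80,154,214),("blue",95,120,316,323)):
    m=cv2.inRange(hsv,(lo,120,80),(hi,255,255)); mm=m*0; mm[v-32:v+32,u-32:u+32]=m[v-32:v+32,u-32:u+32]
    k=max(cv2.findContours(mm,0,1)[0],key=cv2.contourArea); e=cv2.fitEllipse(cv2.convexHull(k)); print(n,e,ray("top",e[0],12).round(1))
E
```

```text
red [ 634.4 -285.8]
yel [647.9 108.2]
blue [452.4  15.6]
green [627.3 296.3]
red [ 459.6 -221.4]
yel [ 602.9 -113.1]
blue [ 634.6 -284.7]
green [452.  241.6]
yel ((264.4073791503906, 204.69996643066406), (50.6311149597168, 50.97409439086914), 47.52582931518555) [648. 109.]
green ((153.36187744140625, 213.6486053466797), (49.661746978759766, 51.25314712524414), 39.736629486083984) [627.6 296.7]
blue ((315.27276611328125, 322.7737731933594), (51.803653717041016, 53.10994338989258), 6.716089248657227) [452.8  16.8]
```

View pics/b.png

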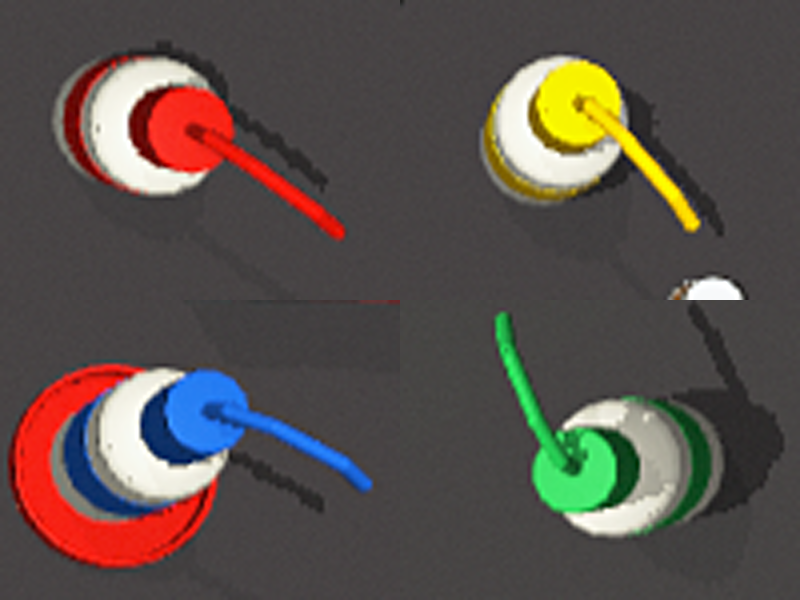

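View pics/y.png

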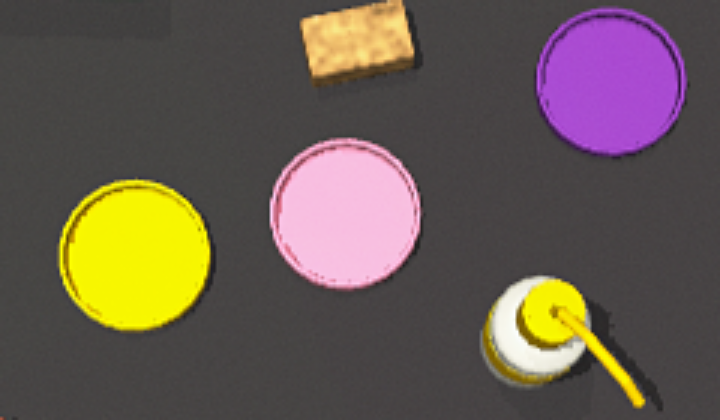

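Crop readings confirm the yellow dish at (265,205); the pink and purple ones are decoys. Caps and spout tips in top-view px:

| Bottle | Cap | Spout tip |
|---|---|---|
| Red | (477.2,324.7) | (515.2,351.7) |
| Yellow | (404.5,223.7) | (433.2,255) |
| Blue | (521.7,206) | (561.7,224.7) |
| Green | (158.7,320.5) | (140.5,282.5) |

```bash
cat >> h.py <<'E'
import json,os
def plan(x,y,z,yaw=None):
    """relative move from the commanded pose; tool points down: x=(c,s,0), y=(s,-c,0), z=(0,0,-1)"""
    c=json.load(open("cmd.json")) if os.path.exists("cmd.json") else [163.571,603.218,239.281,2.8771]
    if yaw is None: yaw=c[3]
    d=(yaw-c[3]+np.pi)%(2*np.pi)-np.pi
    s,k=np.sin(c[3]),np.cos(c[3]); dx,dy=x-c[0],y-c[1]
    dp=np.round([k*dx+s*dy,s*dx-k*dy,c[2]-z]); t=round(float(np.degrees(-d)))
    new=[c[0]+k*dp[0]+s*dp[1],c[1]+s*dp[0]-k*dp[1],c[2]-dp[2],c[3]-np.radians(t)]
    print("dp",dp,"yaw",t,"-> ",np.round(new,2)); json.dump([float(v) for v in new],open("cmd.json","w"))
E
python3 - <<'E'
from h import *
P=dict(red=((477.2,324.7),(515.2,351.7),0),yel=((404.5,223.7),(433.2,255),0),blue=((521.7,206),(561.7,224.7),3),green=((158.7,320.5),(140.5,282.5),0))
for n,(c,t,h) in P.items():
    a=ray("top",c,124+h); b=min((ray("top",t,z+h) for z in range(115,146)),key=lambda b:abs(np.hypot(*(b-a))-62)); d=b-a
    psi=np.arctan2(d[1],d[0]); print(n,a.round(1),np.hypot(*d).round(1),"psi",psi.round(3),"q6 opts",[round(np.arctan2(a[1],a[0])+np.pi/2-p,2) for p in(psi,psi+np.pi,psi-np.pi)])
print("red dish",ray("top",(498,219.3),12))
E
```

```text
red [ 460.  -220.2] 62.1 psi -2.189 q6 opts [np.float64(3.31), np.float64(0.17), np.float64(6.46)]
yel [ 604.9 -113.8] 62.0 psi -2.404 q6 opts [np.float64(3.79), np.float64(0.65), np.float64(6.93)]
blue [ 635.6 -286.2] 62.1 psi -2.027 q6 opts [np.float64(3.17), np.float64(0.03), np.float64(6.32)]
green [452.7 242.1] 61.9 psi 0.502 q6 opts [np.float64(1.56), np.float64(-1.58), np.float64(4.7)]
red dish [ 633.58563284 -285.2288084 ]
```

```bash
python3 - <<'E'
from h import *
plan(635.5,-286,260,1.115)
plan(635.5,-286,104)
E
```

```text
dp [-688. -735.  -21.] yaw 101 ->  [ 635.5  -286.08  260.28    1.11]
dp [  0.  -0. 156.] yaw 0 ->  [ 635.5  -286.08  104.28    1.11]
```

Request:
carry_out --targets '[{"dp": [-344, -368, -21], "yaw": 0}, {"dp": [-344, -368, -21], "yaw": 0}, {"dp": [-344, -368, -21], "yaw": 0}, {"dp": [-344, -368, -21], "yaw": 0}, {"dp": [-344, -368, -21], "yaw": 0}, {"dp": [-344, -368, -21], "yaw": 0}, {"dp": [-344, -368, -21], "yaw": 0}, {"dp": [-344, -368, -21], "yaw": 0}, {"dp": [-344, -368, -21], "yaw": 0}, {"dp": [-344, -368, -21], "yaw": 0}, {"dp": [-344, -368, -21], "yaw": 0}, {"dp": [-344, -368, -21], "yaw": 0}]' --fingers 1 --grip_force 40

```text
clock: 1.6
eef_pos: [398.7, 159.1, 260.1]
tcp_rot: [-3.142, -0.0, 2.879]
contact_force: [0.4, 0.1, -0.0]
opening: 0.997
grasp_force: 0.0
```

Request:
carry_out --targets '[{"dp": [-344, -367, 0], "yaw": 101}, {"dp": [-344, -367, 0], "yaw": 101}, {"dp": [-344, -367, 0], "yaw": 101}, {"dp": [-344, -367, 0], "yaw": 101}, {"dp": [-344, -367, 0], "yaw": 101}, {"dp": [-344, -367, 0], "yaw": 101}, {"dp": [-344, -367, 0], "yaw": 101}, {"dp": [-344, -367, 0], "yaw": 101}, {"dp": [-344, -367, 0], "yaw": 101}, {"dp": [-344, -367, 0], "yaw": 101}, {"dp": [-344, -367, 0], "yaw": 101}, {"dp": [-344, -367, 0], "yaw": 101}]'

```text
clock: 3.1
eef_pos: [635.5, -285.3, 260.2]
tcp_rot: [-3.141, -0.0, 1.117]
contact_force: [1.0, -0.3, 0.2]
opening: 1.002
grasp_force: 0.0
```

Request:
carry_out --targets '[{"dp": [0, 0, 40]}, {"dp": [0, 0, 80]}, {"dp": [0, 0, 110]}, {"dp": [0, 0, 135]}, {"dp": [0, 0, 150]}, {"dp": [0, 0, 156]}, {"dp": [0, 0, 156]}]'

```text
schema error: expected keys dp, yaw
```

Request:
carry_out --targets '[{"dp": [0, 0, 0]}, {"dp": [0, 0, 0]}, {"dp": [0, 0, 0]}, {"dp": [0, 0, 0]}, {"dp": [0, 0, 0]}, {"dp": [0, 0, 0]}, {"dp": [0, 0, 0]}, {"dp": [0, 0, 0]}]' --fingers -1 --grip_force 40

```text
schema error: expected keys dp, yaw
```

```bash
python3 - <<'E'
from h import *
cv2.imwrite("pics/g1.png",r.grab_frame("scene")[100:340,100:420,::-1])
print(r.sense()['contact_force'],r.sense()['opening'])
plan(635.5,-286,264)
plan(452.8,16.5,264)
plan(452.8,16.5,105)
E
```

```text
[-0.63684222 -0.31423378 -0.01812192] 0.9984729451034192
dp [   0.   -0. -160.] yaw 0 ->  [ 635.5  -286.08  264.28    1.11]
dp [ 191. -297.    0.] yaw 0 ->  [453.1   16.28 264.28   1.11]
dp [  0.  -0. 159.] yaw 0 ->  [453.1   16.28 105.28   1.11]
```

View pics/g1.png

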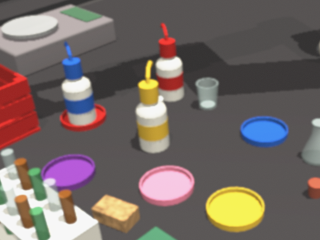

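The moves were refused because a row must include yaw. The picture shows the blue bottle still standing in the red dish at about (78,95) in the crop, untouched. I'll send the moves again with yaw.

Request:
carry_out --targets '[{"dp": [0, 0, 40], "yaw": 0}, {"dp": [0, 0, 80], "yaw": 0}, {"dp": [0, 0, 110], "yaw": 0}, {"dp": [0, 0, 135], "yaw": 0}, {"dp": [0, 0, 150], "yaw": 0}, {"dp": [0, 0, 156], "yaw": 0}, {"dp": [0, 0, 156], "yaw": 0}]'

```text
clock: 4.03
eef_pos: [635.5, -286.3, 104.7]
tcp_rot: [3.141, 0.0, 1.114]
contact_force: [0.9, -0.2, 0.2]
opening: 0.998
grasp_force: 0.0
```

Request:
carry_out --targets '[{"dp": [0, 0, 0], "yaw": 0}, {"dp": [0, 0, 0], "yaw": 0}, {"dp": [0, 0, 0], "yaw": 0}, {"dp": [0, 0, 0], "yaw": 0}, {"dp": [0, 0, 0], "yaw": 0}, {"dp": [0, 0, 0], "yaw": 0}, {"dp": [0, 0, 0], "yaw": 0}, {"dp": [0, 0, 0], "yaw": 0}]' --fingers -1 --grip_force 40

```text
clock: 5.03
eef_pos: [635.6, -286.4, 104.9]
tcp_rot: [3.141, -0.0, 1.114]
contact_force: [-1.1, 0.6, 5.7]
opening: 0.359
grasp_force: 39.8
```

Request:
carry_out --targets '[{"dp": [0, 0, -5], "yaw": 0}, {"dp": [0, 0, -20], "yaw": 0}, {"dp": [0, 0, -50], "yaw": 0}, {"dp": [0, 0, -90], "yaw": 0}, {"dp": [0, 0, -130], "yaw": 0}, {"dp": [0, 0, -150], "yaw": 0}, {"dp": [0, 0, -160], "yaw": 0}, {"dp": [0, 0, -160], "yaw": 0}]'

```text
clock: 6.02
eef_pos: [635.1, -286.1, 263.9]
tcp_rot: [-3.141, 0.0, 1.114]
contact_force: [0.3, -0.2, -1.3]
opening: 0.362
grasp_force: 39.8
```

```bash
python3 - <<'E'
from h import *
cv2.imwrite("pics/g2.png",r.grab_frame("scene")[40:340,60:460,::-1])
E
```

```text
(no output)
```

View pics/g2.png

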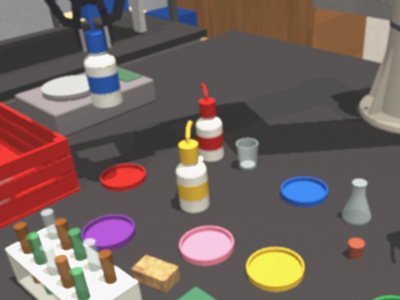

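The blue bottle is held upright at crop px (100,75), and the red dish at (123,177) is now empty. Next I carry it to the blue dish.

Request:
carry_out --targets '[{"dp": [6, -9, 0], "yaw": 0}, {"dp": [19, -30, 0], "yaw": 0}, {"dp": [42, -65, 0], "yaw": 0}, {"dp": [69, -107, 0], "yaw": 0}, {"dp": [96, -149, 0], "yaw": 0}, {"dp": [122, -190, 0], "yaw": 0}, {"dp": [149, -232, 0], "yaw": 0}, {"dp": [172, -267, 0], "yaw": 0}, {"dp": [185, -288, 0], "yaw": 0}, {"dp": [191, -297, 0], "yaw": 0}, {"dp": [191, -297, 0], "yaw": 0}]'

```text
clock: 7.45
eef_pos: [452.6, 16.4, 264.0]
tcp_rot: [-3.141, 0.0, 1.115]
contact_force: [0.6, -0.9, -1.6]
opening: 0.365
grasp_force: 40.0
```

Request:
carry_out --targets '[{"dp": [0, 0, 15], "yaw": 0}, {"dp": [0, 0, 45], "yaw": 0}, {"dp": [0, 0, 80], "yaw": 0}, {"dp": [0, 0, 110], "yaw": 0}, {"dp": [0, 0, 130], "yaw": 0}, {"dp": [0, 0, 143], "yaw": 0}, {"dp": [0, 0, 151], "yaw": 0}, {"dp": [0, 0, 156], "yaw": 0}, {"dp": [0, 0, 158], "yaw": 0}, {"dp": [0, 0, 159], "yaw": 0}, {"dp": [0, 0, 159], "yaw": 0}]'

```text
clock: 8.82
eef_pos: [453.1, 16.2, 105.6]
tcp_rot: [3.141, -0.0, 1.114]
contact_force: [-0.2, 0.0, -1.4]
opening: 0.361
grasp_force: 40.0
```

Request:
carry_out --targets '[{"dp": [0, 0, 1], "yaw": 0}, {"dp": [0, 0, 1], "yaw": 0}]'

```text
clock: 9.07
eef_pos: [453.4, 16.2, 104.8]
tcp_rot: [3.141, -0.0, 1.114]
contact_force: [-0.6, 0.2, 4.0]
opening: 0.359
grasp_force: 40.6
```

Request:
carry_out --targets '[{"dp": [0, 0, 0], "yaw": 0}, {"dp": [0, 0, 0], "yaw": 0}, {"dp": [0, 0, 0], "yaw": 0}, {"dp": [0, 0, 0], "yaw": 0}, {"dp": [0, 0, 0], "yaw": 0}]' --fingers 1

```text
clock: 9.7
eef_pos: [452.9, 16.2, 104.3]
tcp_rot: [-3.142, -0.0, 1.114]
contact_force: [0.1, 0.2, -0.2]
opening: 0.999
grasp_force: 0.0
```

Request:
carry_out --targets '[{"dp": [0, 0, -10], "yaw": 0}, {"dp": [0, 0, -35], "yaw": 0}, {"dp": [0, 0, -75], "yaw": 0}, {"dp": [0, 0, -115], "yaw": 0}, {"dp": [0, 0, -145], "yaw": 0}, {"dp": [0, 0, -156], "yaw": 0}, {"dp": [0, 0, -156], "yaw": 0}]'

```text
clock: 10.58
eef_pos: [453.0, 16.2, 260.6]
tcp_rot: [3.141, -0.0, 1.114]
contact_force: [0.5, -0.1, -0.7]
opening: 0.997
grasp_force: 0.0
```

```bash
python3 - <<'E'
from h import *
c=json.load(open("cmd.json")); c[2]=104.28+156; json.dump(c,open("cmd.json","w")); print(r.sense()['eef_pos'])
plan(460,-220.2,260.28,-2.189+np.pi)
plan(460,-220.2,102)
plan(460,-220.2,262)
plan(633.8,-285.5,262)
plan(633.8,-285.5,104)
E
```

```text
[453.04188982  16.20021714 260.58334496]
dp [-209.  110.    0.] yaw 9 ->  [ 459.72 -219.81  260.28    0.96]
dp [ -0.   0. 158.] yaw 0 ->  [ 459.72 -219.81  102.28    0.96]
dp [  -0.    0. -160.] yaw 0 ->  [ 459.72 -219.81  262.28    0.96]
dp [ 47. 180.   0.] yaw 0 ->  [ 633.95 -285.02  262.28    0.96]
dp [ -0.   0. 158.] yaw 0 ->  [ 633.95 -285.02  104.28    0.96]
```

Request:
carry_out --targets '[{"dp": [-40, 21, 0], "yaw": 0}, {"dp": [-90, 47, 0], "yaw": 5}, {"dp": [-140, 74, 0], "yaw": 9}, {"dp": [-185, 97, 0], "yaw": 9}, {"dp": [-209, 110, 0], "yaw": 9}, {"dp": [-209, 110, 0], "yaw": 9}, {"dp": [-209, 110, 0], "yaw": 9}]'

```text
clock: 11.45
eef_pos: [458.8, -219.1, 259.1]
tcp_rot: [-3.139, 0.0, 0.957]
contact_force: [0.5, -0.3, -0.3]
opening: 0.996
grasp_force: 0.0
```

Request:
carry_out --targets '[{"dp": [0, 0, 40], "yaw": 0}, {"dp": [0, 0, 80], "yaw": 0}, {"dp": [0, 0, 110], "yaw": 0}, {"dp": [0, 0, 135], "yaw": 0}, {"dp": [0, 0, 150], "yaw": 0}, {"dp": [0, 0, 158], "yaw": 0}, {"dp": [0, 0, 158], "yaw": 0}]'

```text
clock: 12.32
eef_pos: [459.5, -219.6, 102.3]
tcp_rot: [-3.141, 0.0, 0.957]
contact_force: [-0.1, -0.3, -0.6]
opening: 0.997
grasp_force: 0.0
```

Request:
carry_out --targets '[{"dp": [0, 0, 0], "yaw": 0}, {"dp": [0, 0, 0], "yaw": 0}, {"dp": [0, 0, 0], "yaw": 0}, {"dp": [0, 0, 0], "yaw": 0}, {"dp": [0, 0, 0], "yaw": 0}, {"dp": [0, 0, 0], "yaw": 0}, {"dp": [0, 0, 0], "yaw": 0}, {"dp": [0, 0, 0], "yaw": 0}]' --fingers -1 --grip_force 40

```text
clock: 13.32
eef_pos: [459.7, -220.1, 102.9]
tcp_rot: [3.141, -0.0, 0.957]
contact_force: [-0.7, 0.4, 5.3]
opening: 0.361
grasp_force: 39.2
```

Request:
carry_out --targets '[{"dp": [0, 0, -5], "yaw": 0}, {"dp": [0, 0, -20], "yaw": 0}, {"dp": [0, 0, -50], "yaw": 0}, {"dp": [0, 0, -90], "yaw": 0}, {"dp": [0, 0, -130], "yaw": 0}, {"dp": [0, 0, -150], "yaw": 0}, {"dp": [0, 0, -160], "yaw": 0}, {"dp": [0, 0, -160], "yaw": 0}]'

```text
clock: 14.32
eef_pos: [459.6, -220.0, 262.8]
tcp_rot: [3.141, -0.0, 0.957]
contact_force: [0.3, 0.1, -1.3]
opening: 0.362
grasp_force: 39.8
```

```bash
python3 - <<'E'
from h import *
cv2.imwrite("pics/g3.png",r.grab_frame("scene")[:,:,::-1])
E
```

```text
(no output)
```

View pics/g3.png

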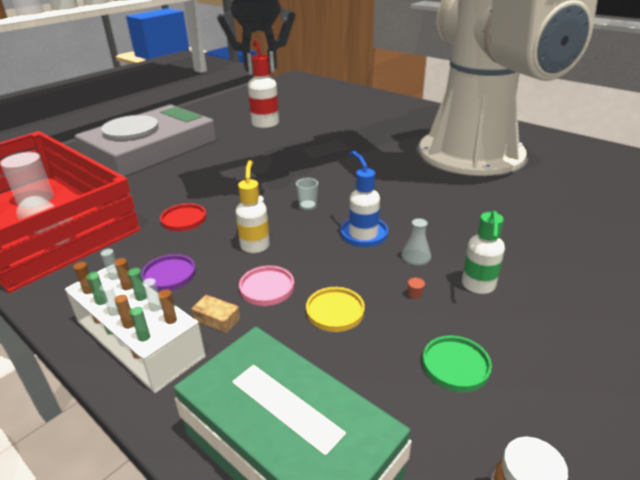

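The blue bottle stands upright in the blue dish at (364,215), and the red one is held upright at (263,95). Now red goes into its dish.

Request:
carry_out --targets '[{"dp": [3, 10, 0], "yaw": 0}, {"dp": [10, 40, 0], "yaw": 0}, {"dp": [19, 75, 0], "yaw": 0}, {"dp": [28, 110, 0], "yaw": 0}, {"dp": [37, 145, 0], "yaw": 0}, {"dp": [44, 168, 0], "yaw": 0}, {"dp": [47, 180, 0], "yaw": 0}, {"dp": [47, 180, 0], "yaw": 0}]'

```text
clock: 15.38
eef_pos: [633.8, -285.2, 261.1]
tcp_rot: [-3.14, 0.0, 0.957]
contact_force: [-0.1, 1.0, -2.0]
opening: 0.364
grasp_force: 39.9
```

Request:
carry_out --targets '[{"dp": [0, 0, 15], "yaw": 0}, {"dp": [0, 0, 45], "yaw": 0}, {"dp": [0, 0, 80], "yaw": 0}, {"dp": [0, 0, 110], "yaw": 0}, {"dp": [0, 0, 130], "yaw": 0}, {"dp": [0, 0, 143], "yaw": 0}, {"dp": [0, 0, 151], "yaw": 0}, {"dp": [0, 0, 155], "yaw": 0}, {"dp": [0, 0, 156], "yaw": 0}, {"dp": [0, 0, 157], "yaw": 0}, {"dp": [0, 0, 157], "yaw": 0}]'

```text
clock: 16.75
eef_pos: [634.1, -285.3, 106.0]
tcp_rot: [3.141, -0.0, 0.957]
contact_force: [0.5, -0.6, 1.3]
opening: 0.365
grasp_force: 40.2
```

Request:
carry_out --targets '[{"dp": [0, 0, 1], "yaw": 0}, {"dp": [0, 0, 1], "yaw": 0}]'

```text
clock: 17.0
eef_pos: [634.2, -285.4, 105.9]
tcp_rot: [3.14, -0.0, 0.957]
contact_force: [-2.0, 1.1, 8.8]
opening: 0.36
grasp_force: 41.1
```

Request:
carry_out --targets '[{"dp": [0, 0, 0], "yaw": 0}, {"dp": [0, 0, 0], "yaw": 0}, {"dp": [0, 0, 0], "yaw": 0}, {"dp": [0, 0, 0], "yaw": 0}, {"dp": [0, 0, 0], "yaw": 0}]' --fingers 1

```text
clock: 17.62
eef_pos: [633.6, -285.2, 104.2]
tcp_rot: [-3.141, 0.0, 0.957]
contact_force: [0.4, -0.6, 0.6]
opening: 0.999
grasp_force: 0.0
```

Request:
carry_out --targets '[{"dp": [0, 0, -10], "yaw": 0}, {"dp": [0, 0, -35], "yaw": 0}, {"dp": [0, 0, -75], "yaw": 0}, {"dp": [0, 0, -115], "yaw": 0}, {"dp": [0, 0, -145], "yaw": 0}, {"dp": [0, 0, -156], "yaw": 0}, {"dp": [0, 0, -156], "yaw": 0}]'

```text
clock: 18.5
eef_pos: [633.8, -285.2, 260.7]
tcp_rot: [3.141, -0.0, 0.957]
contact_force: [-0.0, 0.5, -0.5]
opening: 0.996
grasp_force: 0.0
```

```bash
python3 - <<'E'
from h import *
c=json.load(open("cmd.json")); c[2]=104.28+156; json.dump(c,open("cmd.json","w")); print(r.sense()['eef_pos'])
plan(604.9,-113.8,260.28,-2.404+np.pi)
plan(604.9,-113.8,102)
plan(604.9,-113.8,262)
plan(648,109,262)
E
```

```text
[ 633.80397595 -285.22197763  260.74094792]
dp [ 123. -122.    0.] yaw 13 ->  [ 605.02 -114.21  260.28    0.73]
dp [  0.  -0. 158.] yaw 0 ->  [ 605.02 -114.21  102.28    0.73]
dp [   0.   -0. -160.] yaw 0 ->  [ 605.02 -114.21  262.28    0.73]
dp [ 181. -138.    0.] yaw 0 ->  [647.79 109.34 262.28   0.73]
```

Request:
carry_out --targets '[{"dp": [30, -30, 0], "yaw": 0}, {"dp": [62, -61, 0], "yaw": 7}, {"dp": [98, -97, 0], "yaw": 13}, {"dp": [123, -122, 0], "yaw": 13}, {"dp": [123, -122, 0], "yaw": 13}, {"dp": [123, -122, 0], "yaw": 13}]'

```text
clock: 19.25
eef_pos: [604.5, -114.6, 259.2]
tcp_rot: [-3.141, 0.001, 0.731]
contact_force: [0.2, 0.2, -0.5]
opening: 1.001
grasp_force: 0.0
```

Request:
carry_out --targets '[{"dp": [0, 0, 40], "yaw": 0}, {"dp": [0, 0, 80], "yaw": 0}, {"dp": [0, 0, 110], "yaw": 0}, {"dp": [0, 0, 135], "yaw": 0}, {"dp": [0, 0, 150], "yaw": 0}, {"dp": [0, 0, 158], "yaw": 0}, {"dp": [0, 0, 158], "yaw": 0}]'

```text
clock: 20.12
eef_pos: [604.8, -114.7, 102.2]
tcp_rot: [-3.141, 0.0, 0.73]
contact_force: [-0.3, 0.0, -0.6]
opening: 0.999
grasp_force: 0.0
```

Request:
carry_out --targets '[{"dp": [0, 0, 0], "yaw": 0}, {"dp": [0, 0, 0], "yaw": 0}, {"dp": [0, 0, 0], "yaw": 0}, {"dp": [0, 0, 0], "yaw": 0}, {"dp": [0, 0, 0], "yaw": 0}, {"dp": [0, 0, 0], "yaw": 0}, {"dp": [0, 0, 0], "yaw": 0}, {"dp": [0, 0, 0], "yaw": 0}]' --fingers -1 --grip_force 40

```text
clock: 21.12
eef_pos: [605.1, -114.3, 103.0]
tcp_rot: [3.141, -0.001, 0.73]
contact_force: [0.2, 0.6, 5.6]
opening: 0.362
grasp_force: 39.4
```

Request:
carry_out --targets '[{"dp": [0, 0, -5], "yaw": 0}, {"dp": [0, 0, -20], "yaw": 0}, {"dp": [0, 0, -50], "yaw": 0}, {"dp": [0, 0, -90], "yaw": 0}, {"dp": [0, 0, -130], "yaw": 0}, {"dp": [0, 0, -150], "yaw": 0}, {"dp": [0, 0, -160], "yaw": 0}, {"dp": [0, 0, -160], "yaw": 0}]'

```text
clock: 22.12
eef_pos: [604.9, -114.3, 262.8]
tcp_rot: [3.141, -0.001, 0.73]
contact_force: [-0.7, 1.0, -1.4]
opening: 0.362
grasp_force: 39.9
```

```bash
python3 - <<'E'
from h import *
cv2.imwrite("pics/g4.png",r.grab_frame("scene")[:,:,::-1])
E
```

```text
(no output)
```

View pics/g4.png

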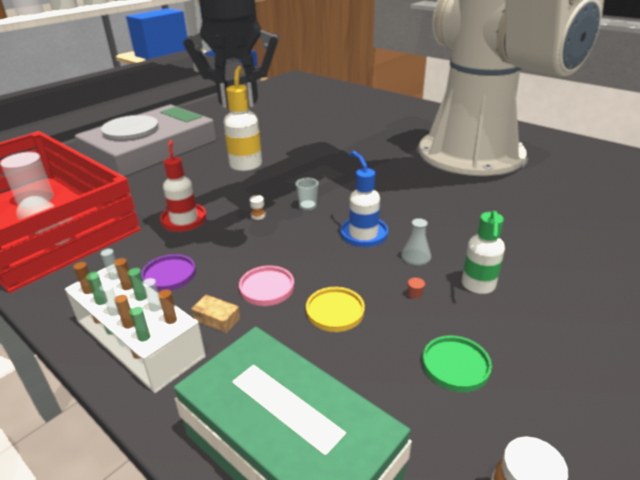

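The red bottle stands in the red dish at (182,195), and the yellow one is held upright at (243,140). Next it goes to the yellow dish.

Request:
carry_out --targets '[{"dp": [10, -8, 0], "yaw": 0}, {"dp": [35, -27, 0], "yaw": 0}, {"dp": [70, -53, 0], "yaw": 0}, {"dp": [105, -80, 0], "yaw": 0}, {"dp": [140, -107, 0], "yaw": 0}, {"dp": [168, -128, 0], "yaw": 0}, {"dp": [181, -138, 0], "yaw": 0}, {"dp": [181, -138, 0], "yaw": 0}]'

```text
clock: 23.18
eef_pos: [647.3, 110.1, 261.5]
tcp_rot: [-3.141, 0.001, 0.732]
contact_force: [0.4, -0.5, -1.8]
opening: 0.365
grasp_force: 39.9
```

Request:
carry_out --targets '[{"dp": [0, 0, 15], "yaw": 0}, {"dp": [0, 0, 45], "yaw": 0}, {"dp": [0, 0, 80], "yaw": 0}, {"dp": [0, 0, 110], "yaw": 0}, {"dp": [0, 0, 130], "yaw": 0}, {"dp": [0, 0, 143], "yaw": 0}, {"dp": [0, 0, 151], "yaw": 0}, {"dp": [0, 0, 155], "yaw": 0}, {"dp": [0, 0, 156], "yaw": 0}, {"dp": [0, 0, 157], "yaw": 0}, {"dp": [0, 0, 157], "yaw": 0}]'

```text
clock: 24.55
eef_pos: [648.1, 109.4, 106.0]
tcp_rot: [3.141, -0.001, 0.73]
contact_force: [-0.4, 1.1, 1.2]
opening: 0.363
grasp_force: 40.2
```

Request:
carry_out --targets '[{"dp": [0, 0, 0], "yaw": 0}, {"dp": [0, 0, 0], "yaw": 0}]'

```text
clock: 24.8
eef_pos: [648.1, 109.4, 106.0]
tcp_rot: [3.141, -0.001, 0.73]
contact_force: [-1.1, 0.5, 4.9]
opening: 0.361
grasp_force: 40.5
```

Request:
carry_out --targets '[{"dp": [0, 0, 0], "yaw": 0}, {"dp": [0, 0, 0], "yaw": 0}, {"dp": [0, 0, 0], "yaw": 0}, {"dp": [0, 0, 0], "yaw": 0}, {"dp": [0, 0, 0], "yaw": 0}]' --fingers 1

```text
clock: 25.42
eef_pos: [647.6, 109.2, 105.2]
tcp_rot: [-3.142, 0.0, 0.73]
contact_force: [-0.4, 0.4, 0.1]
opening: 1.0
grasp_force: 0.0
```

Request:
carry_out --targets '[{"dp": [0, 0, -10], "yaw": 0}, {"dp": [0, 0, -35], "yaw": 0}, {"dp": [0, 0, -75], "yaw": 0}, {"dp": [0, 0, -115], "yaw": 0}, {"dp": [0, 0, -145], "yaw": 0}, {"dp": [0, 0, -155], "yaw": 0}, {"dp": [0, 0, -155], "yaw": 0}]'

```text
clock: 26.3
eef_pos: [647.7, 109.2, 260.6]
tcp_rot: [3.141, -0.001, 0.73]
contact_force: [-0.1, -0.5, -0.3]
opening: 0.996
grasp_force: 0.0
```

```bash
python3 - <<'E'
from h import *
c=json.load(open("cmd.json")); c[2]=105.28+155; json.dump(c,open("cmd.json","w")); print(r.sense()['eef_pos'])
plan(452.7,242.1,260.28,.502)
plan(452.7,242.1,102)
plan(452.7,242.1,262)
plan(627.5,296.6,262)
E
```

```text
[647.68922516 109.21221432 260.57704078]
dp [ -57. -229.    0.] yaw 13 ->  [452.56 241.91 260.28   0.5 ]
dp [  0.  -0. 158.] yaw 0 ->  [452.56 241.91 102.28   0.5 ]
dp [   0.   -0. -160.] yaw 0 ->  [452.56 241.91 262.28   0.5 ]
dp [180.  36.   0.] yaw 0 ->  [6.2759e+02 2.9722e+02 2.6228e+02 5.0000e-01]
```

Request:
carry_out --targets '[{"dp": [-12, -48, 0], "yaw": 0}, {"dp": [-26, -104, 0], "yaw": 7}, {"dp": [-40, -160, 0], "yaw": 13}, {"dp": [-52, -208, 0], "yaw": 13}, {"dp": [-57, -229, 0], "yaw": 13}, {"dp": [-57, -229, 0], "yaw": 13}, {"dp": [-57, -229, 0], "yaw": 13}]'

```text
clock: 27.18
eef_pos: [453.3, 241.4, 259.9]
tcp_rot: [3.141, 0.0, 0.503]
contact_force: [0.4, 0.9, -0.9]
opening: 1.001
grasp_force: 0.0
```

Request:
carry_out --targets '[{"dp": [0, 0, 40], "yaw": 0}, {"dp": [0, 0, 80], "yaw": 0}, {"dp": [0, 0, 110], "yaw": 0}, {"dp": [0, 0, 135], "yaw": 0}, {"dp": [0, 0, 150], "yaw": 0}, {"dp": [0, 0, 158], "yaw": 0}, {"dp": [0, 0, 158], "yaw": 0}]'

```text
clock: 28.05
eef_pos: [452.8, 241.7, 102.2]
tcp_rot: [3.142, 0.0, 0.503]
contact_force: [0.5, 0.2, 0.9]
opening: 0.999
grasp_force: 0.0
```

Request:
carry_out --targets '[{"dp": [0, 0, 0], "yaw": 0}, {"dp": [0, 0, 0], "yaw": 0}, {"dp": [0, 0, 0], "yaw": 0}, {"dp": [0, 0, 0], "yaw": 0}, {"dp": [0, 0, 0], "yaw": 0}, {"dp": [0, 0, 0], "yaw": 0}, {"dp": [0, 0, 0], "yaw": 0}, {"dp": [0, 0, 0], "yaw": 0}]' --fingers -1 --grip_force 40

```text
clock: 29.05
eef_pos: [452.8, 242.1, 102.9]
tcp_rot: [-3.141, -0.001, 0.503]
contact_force: [-1.0, 0.4, 6.4]
opening: 0.362
grasp_force: 39.3
```

Request:
carry_out --targets '[{"dp": [0, 0, -5], "yaw": 0}, {"dp": [0, 0, -20], "yaw": 0}, {"dp": [0, 0, -50], "yaw": 0}, {"dp": [0, 0, -90], "yaw": 0}, {"dp": [0, 0, -130], "yaw": 0}, {"dp": [0, 0, -150], "yaw": 0}, {"dp": [0, 0, -160], "yaw": 0}, {"dp": [0, 0, -160], "yaw": 0}]'

```text
clock: 30.05
eef_pos: [452.5, 241.9, 262.8]
tcp_rot: [3.142, -0.001, 0.503]
contact_force: [-0.0, -0.4, -1.7]
opening: 0.36
grasp_force: 39.7
```

```bash
python3 - <<'E'
from h import *
cv2.imwrite("pics/g5.png",r.grab_frame("scene")[:,:,::-1])
E
```

```text
(no output)
```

View pics/g5.png

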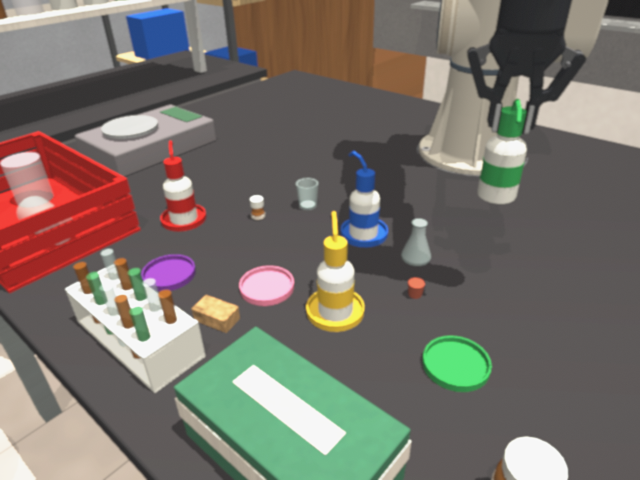

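The yellow bottle stands in the yellow dish at (336,285), and the green one is held upright at (503,165).

Request:
carry_out --targets '[{"dp": [10, 2, 0], "yaw": 0}, {"dp": [40, 8, 0], "yaw": 0}, {"dp": [75, 15, 0], "yaw": 0}, {"dp": [110, 22, 0], "yaw": 0}, {"dp": [145, 29, 0], "yaw": 0}, {"dp": [168, 34, 0], "yaw": 0}, {"dp": [180, 36, 0], "yaw": 0}, {"dp": [180, 36, 0], "yaw": 0}]'

```text
clock: 31.1
eef_pos: [627.6, 297.1, 261.1]
tcp_rot: [-3.141, 0.002, 0.503]
contact_force: [-0.1, -0.6, -0.9]
opening: 0.36
grasp_force: 39.7
```

Request:
carry_out --targets '[{"dp": [0, 0, 15], "yaw": 0}, {"dp": [0, 0, 45], "yaw": 0}, {"dp": [0, 0, 80], "yaw": 0}, {"dp": [0, 0, 110], "yaw": 0}, {"dp": [0, 0, 130], "yaw": 0}, {"dp": [0, 0, 143], "yaw": 0}, {"dp": [0, 0, 151], "yaw": 0}, {"dp": [0, 0, 155], "yaw": 0}, {"dp": [0, 0, 156], "yaw": 0}, {"dp": [0, 0, 157], "yaw": 0}, {"dp": [0, 0, 157], "yaw": 0}, {"dp": [0, 0, 157], "yaw": 0}]'

```text
clock: 32.6
eef_pos: [627.9, 297.3, 106.0]
tcp_rot: [3.142, -0.001, 0.503]
contact_force: [-0.2, -0.9, 2.4]
opening: 0.361
grasp_force: 39.8
```

Request:
carry_out --targets '[{"dp": [0, 0, 0], "yaw": 0}, {"dp": [0, 0, 0], "yaw": 0}]'

```text
clock: 32.85
eef_pos: [627.9, 297.3, 105.9]
tcp_rot: [3.142, -0.001, 0.503]
contact_force: [-0.4, 0.5, 5.6]
opening: 0.365
grasp_force: 40.2
```

Request:
carry_out --targets '[{"dp": [0, 0, 0], "yaw": 0}, {"dp": [0, 0, 0], "yaw": 0}, {"dp": [0, 0, 0], "yaw": 0}, {"dp": [0, 0, 0], "yaw": 0}, {"dp": [0, 0, 0], "yaw": 0}]' --fingers 1

```text
clock: 33.48
eef_pos: [627.4, 297.0, 105.2]
tcp_rot: [3.142, 0.0, 0.503]
contact_force: [-0.7, 0.1, -0.3]
opening: 0.994
grasp_force: 0.0
```

Request:
carry_out --targets '[{"dp": [0, 0, -10], "yaw": 0}, {"dp": [0, 0, -35], "yaw": 0}, {"dp": [0, 0, -75], "yaw": 0}, {"dp": [0, 0, -115], "yaw": 0}, {"dp": [0, 0, -145], "yaw": 0}, {"dp": [0, 0, -155], "yaw": 0}, {"dp": [0, 0, -155], "yaw": 0}, {"dp": [0, 0, -155], "yaw": 0}]'

```text
clock: 34.48
eef_pos: [626.8, 296.7, 258.6]
tcp_rot: [-3.141, 0.002, 0.503]
contact_force: [-0.5, 0.2, -0.3]
opening: 0.997
grasp_force: 0.0
```

```bash
python3 - <<'E'
from h import *
cv2.imwrite("pics/g6.png",r.grab_frame("scene")[:,:,::-1])
cv2.imwrite("pics/g7.png",r.grab_frame("top")[:,:,::-1])
E
```

```text
(no output)
```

View pics/g6.png

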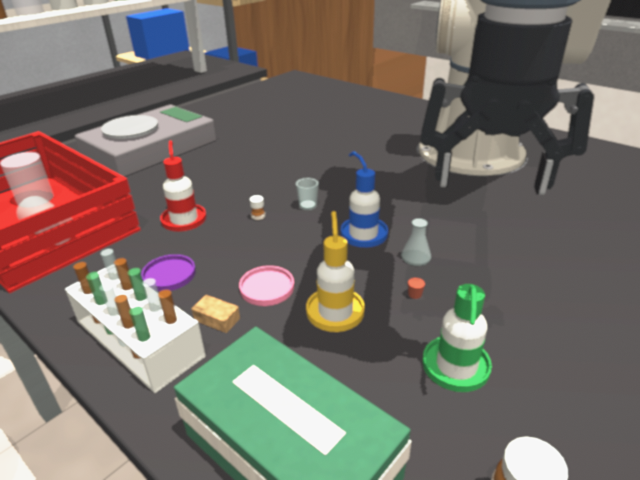

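View pics/g7.png

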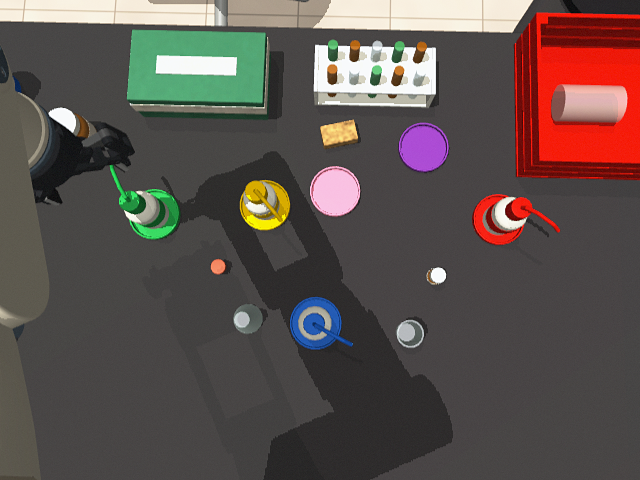

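All four bottles stand centred in their own dishes. In the scene view they are at red (182,195), blue (364,215), yellow (336,285) and green (461,345). The beaker (307,193) and flask (418,242) have not moved, and the gripper is clear.

```bash
python3 -c "
from rig import r
print(r.sign_off())"
```

```text
the job is handed in; nothing more can be done
None
```

All four wash bottles are standing upright in the dishes of their own colour, blue having been moved out of the red dish first; the beaker and flask were left where they stood, and the job was handed in at about 35 s of the 109 s allowed.

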